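# Put a rinsed bottle up to dry at the breathing-mask bench

## Task

First lift the loose dust cap off the free drying post and set it upright, fully down, into the empty well of the cap holder. Then take the rinsed bottle from its cradle, turn it upside down and lower it over that post until its rim sits flat on the post's foot. Set things down rather than letting them drop, and leave the other bottle, the other cap and everything else on the bench where they are.

Things in the scene. Friction and masses are not known exactly. Their poses are not given: they have to be found in the camera images.
- bottle: the rinsed bottle: hollow white plastic, 150 mm long, lying in the cradle, open mouth pointing away from the robot. Body 56 mm across for 100 mm from its closed base, then a shoulder, then for the last 32 mm a neck 42 mm outside, 34 mm inside; about 120 g. Origin on its axis, 75 mm from base and from mouth; x axis along the bottle towards the mouth
- bottle_mouth (a point): centre of the bottle's open mouth, in the plane of its rim
- post: the free drying post, steel, fixed: round foot 84 mm across, 25 mm high, with an upright round pin 26 mm thick (narrowed over its last 8 mm) that ends 105 mm above the bench. At the start the loose cap sits over the pin. Origin: centre of the foot's underside, z up
- post_foot (a point): on the axis of the free post, at the top face of its foot (25 mm above the bench), where the bottle's rim comes to rest
- post_tip (a point): tip of the free post's pin, 105 mm above the bench
- cap: the loose grey dust cap over the free post's pin: a round sleeve 42 mm outside, 30 mm inside, 60 mm tall, closed on top (6 mm thick), resting on the pin's tip; about 60 g. Origin: centre of its open lower rim, z up to the closed end; its top is 111 mm above the bench at the start
- cap_rack: black cap holder, a fixed block 70 x 140 x 26 mm (along its x, y, z) with two round wells 46 mm across and 18 mm deep, 70 mm apart along its y axis; one well already holds a cap. Origin: centre of its underside
- cap_rack_hole1 (a point): centre of the mouth of the EMPTY well of the cap holder, at the block's top face (26 mm above the bench); the well's floor is 18 mm lower
- parked_cap: the other cap, same as the loose cap, already standing in the other well; stays there
- busy_post: the second drying post, same as the free one, already carrying a bottle. Origin: centre of the foot's underside
- parked_bottle: a bottle like the rinsed one, already upside down on the second post (its base is 175 mm above the bench); stays there. Origin midway on its axis, x axis towards its mouth (down)
- cradle: fixed steel cradle: two rails 90 mm long, 30 mm high, 44 mm over their outsides, along its x axis, on a base 100 x 52 x 4 mm. The bottle lies on the rails, its axis 53 mm above the bench. Origin on the bench straight below the bottle's origin, x axis as the bottle's; the rails run from 75 mm behind (-x) to 15 mm ahead of it
- canister: grey screw-in breathing filter with a black band, standing on the bench, round, 80 mm across, 65 mm tall; origin: centre of its underside; bystander
- mouse: black computer mouse, 105 x 60 x 34 mm; origin: centre of its underside; bystander
- remote: black remote control, 130 x 45 x 18 mm, long side along its x axis; origin: centre of its underside; bystander
- screwdriver: screwdriver lying on the bench, about 200 mm long along its x axis; bystander
- spray: amber trigger spray bottle, 80 mm across, 190 mm tall, standing; origin: centre of its underside; bystander
- mug: white mug, 80 mm across, 95 mm tall, handle at its +y side; origin: centre of its underside; bystander
- jar: white screw jar with a black lid, 70 mm across, 90 mm tall; origin: centre of its underside; bystander
Not all that is in view belongs to the job. Leave any orange look-alike of the cap alone.

How it is judged:
By the outcome, as a careful person would: the job done as asked, in the order asked, and still so for the second after the job is handed in, with the robot touching nothing.
It also fails if it takes over 64 s, if anything falls off the work surface, if the arm or the gripper's body presses on something with over 40 N, if the wrist force passes 120 N, or if a joint passes its speed limit or range.

## Robot

A 6-joint arm with a two-finger parallel gripper is mounted at the origin on the work surface. World frame = base frame: x ahead of the robot, y to its left, z up, the work surface at z = 0. Lengths are in m, angles in rad, forces in N, time in s.
With the tool pointing down it reaches from about 0.3 to 0.95 m from the base axis. Payload 3.1 kg.
Tool frame: the origin (TCP) lies between the finger pads; the fingertips stand 19 mm ahead of it and the grasp point (between the pads) is the TCP; z points along the fingers, y is the line along which they close (so a half turn about z gives the same grasp; the last joint's range is limited). The gripper opens to 85 mm and grips with 20 to 120 N. Pads are 22 mm wide; open, the fingers measure 114 mm over their backs; the gripper's body (76 mm by 85 mm) begins 54 mm behind the grasp point. The pads swing forward as they close: fully open they stand 13 mm farther back than shut.
Start: joints at [-1.234, 0.308, 1.634, -0, 1.2, -0.07], TCP at [0.247, -0.574, 0.25] pointing down, gripper open.
Joint ranges: [-3.06, 3.06], [-0.79, 1.96], [0.05, 2.63], [-1.19, 4.34], [0.05, 2.64], [-2.94, 2.94]. Speed limits (rad/s): [2.79, 2.79, 3.14, 3.14, 3.14, 3.14].

## Interface

Orientations are given as a unit quaternion [x, y, z, w].
In Python, from workcell import observe, optics, ctrl gives the robot as it stands.
- The arm moves only by the tool play_rows, never from a script. Its argument "deltas" is one flat list of numbers, 5 for each row, row after row: the shift along the tool's x, y, z in mm, then the turn about the tool's z in rad, then the closure, from -1 (fully open) to 1 (shut). In form: [dx, dy, dz, yaw, gripper, dx, dy, dz, yaw, gripper, ...]. A call has 1 to 20 rows; each row is the pose to reach, as a shift and turn from the pose commanded when the call began, along the tool's axes at that moment; what a row does not reach only later rows make up. A row lasts 1/8 s, in which the tool goes at most 62.5 mm and 10.7 degrees, less where a joint would pass 70% of its speed; a pose out of reach is approached as far as the arm can. A call with a gripper value outside its range is refused whole. The fingers move at their own pace and stop on an object; the grip force is fixed at half the most. Time passes only in rows, so rows that repeat a pose let the fingers close. It gives the time, the measured TCP pose, the force, the opening and the grip force at its end, in the units of the state.
- observe(): the state, without advancing time (a new reading comes with each control period).
- optics.grab_frame(name): name is "scene" or "top"; returns a dict with "pixels" (480x640x3 uint8, red, green, blue), "fx", "fy", "cx", "cy" (pixels), "R" (3x3) and "t" (3): a world point X has camera coordinates R X + t. Camera axes: x right, y down, z forward; pixel columns grow to the right and rows downward; lengths in m; the calibration is good to about 2 mm. A picture is of the moment at which its call begins. There is no depth.
- ctrl.close_job(): hands the job in; it is judged then, once.
The state is a dict: "clock": time; "qpos": joint angles; "joint_vel": joint speeds; "joint_torque": joint torques, N m; "ee_pos": TCP position; "tool_rot": TCP orientation; "contact_force": force on the tool from outside, world axes, zero at the start; "torque": the same for the moment, N m; "grip_width": opening from 0.0 (shut) to 1.0 (fully open); "grasp_force": force on a finger pad.
Only numpy, scipy, OpenCV 4.12 (cv2) and the standard library are available. Lean on these libraries where they do the work, as an engineer would, in place of code of your own. Each camera call takes 0.05 s, during which the arm holds its last target. There are 200 camera calls.

## Working session

There is one attempt and no reset: what is moved stays moved. The work goes in short steps, Python scripts to look and compute and a tool call to move; the robot and the scene stay as the last step left them, time stands still between calls to the robot, and variables do not carry over. Pictures are saved under pics/ and viewed, at most 10 in all, crops included, and the job is handed in when it is done.

Besides the shell and the picture viewer there is one more tool, called after ">>>" by a JSON object that holds its "op" and its "data", one argument or row to a line. play_rows: Moves the arm, as the interface text tells. Its arguments: {"type":"object","properties":{"deltas":{"type":"array"}},"required":["deltas"]}

```bash
mkdir -p pics; ls
cat > h.py <<'E'
import numpy as np, cv2
from workcell import observe, optics, ctrl
def grab(n,f=None):
    d=optics.grab_frame(n)
    for k in("R","t"): d[k]=np.array(d[k])
    if f: cv2.imwrite("pics/"+f,np.array(d["pixels"])[:,:,::-1])
    return d
def ray(d,u,v):
    c=-d["R"].T@d["t"]; r=d["R"].T@np.array([(u-d["cx"])/d["fx"],(v-d["cy"])/d["fy"],1]); return c,r
def onz(d,u,v,z):
    c,r=ray(d,u,v); return c+r*(z-c[2])/r[2]
def proj(d,X):
    p=(d["R"]@np.array(X,float).T).T+d["t"]; return np.c_[p[:,0]/p[:,2]*d["fx"]+d["cx"],p[:,1]/p[:,2]*d["fy"]+d["cy"]]
E
python3 - <<'E'
from h import *
a=grab("scene","s0.png");b=grab("top","t0.png")
for d in(a,b): print(-d["R"].T@d["t"], d["R"][2], d["fx"])
print(observe())
E
```

```text
pics
[ 1.14998957 -0.58651513  1.17909293] [-0.41074501  0.42375106 -0.80729399] 580.0911592954124
[ 0.52271049 -0.02067696  1.31777168] [ 0.06025191 -0.00321424 -0.99817803] 558.1931559377525
{'clock': 0.1, 'qpos': array([-1.23369991e+00,  3.08925506e-01,  1.63506358e+00,  1.97511805e-05,
        1.19970554e+00, -6.96844814e-02]), 'joint_vel': array([ 0.00019439, -0.0012836 , -0.00305476, -0.00038043, -0.00062392,
       -0.00086221]), 'joint_torque': array([-4.08193364e-04, -4.16407514e+01, -2.77643967e+01, -9.46145929e-05,
        4.02888792e-03,  2.21047948e-06]), 'ee_pos': array([ 0.24703812, -0.57333344,  0.2491551 ]), 'tool_rot': array([ 9.79387552e-01,  2.01987420e-01, -1.30986978e-04, -1.04282977e-03]), 'contact_force': array([-0.20350551,  0.50539411,  0.49886208]), 'torque': array([ 0.03765265,  0.00650859, -0.00097661]), 'grasp_force': 0.0, 'grip_width': 1.0016714228623227}
```

View pics/s0.png

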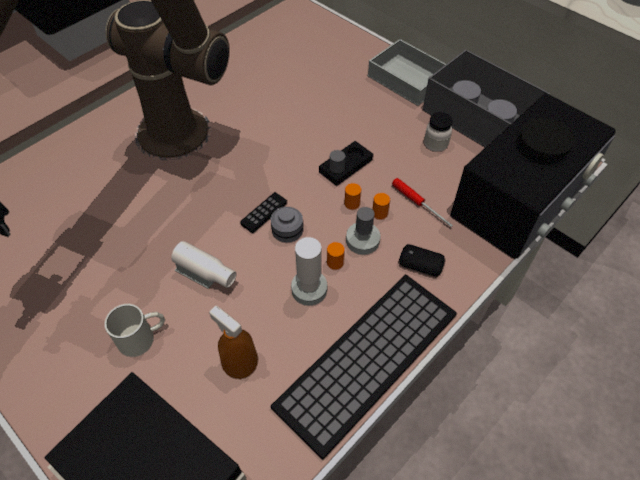

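View pics/t0.png

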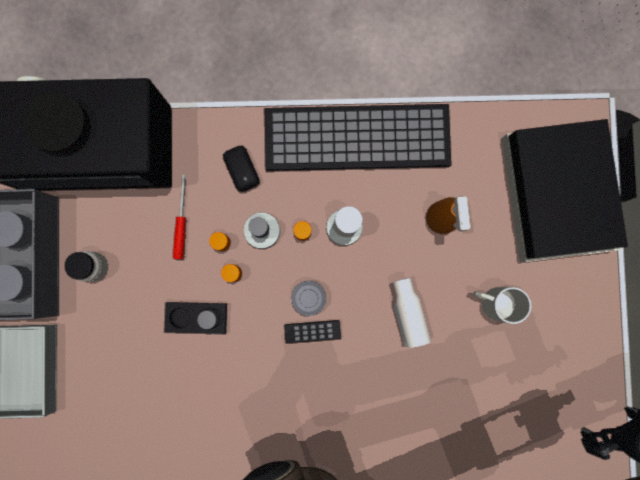

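In the top view the candidates for the loose cap are the grey cap on the free post (258,226), the parked grey cap (207,320), and three orange look-alikes (219,241), (231,273) and (302,230). By the description it is the one at (258,226). The bottle runs from its base at (417,345) to its mouth at (403,280), and the empty well is at about (180,318). Next is a close crop.

Run:
```python
import cv2,numpy as np
t=cv2.imread("pics/t0.png");s=cv2.imread("pics/s0.png")
def c(i,x,y,w,h,k): return cv2.resize(i[y:y+h,x:x+w],None,fx=k,fy=k,interpolation=cv2.INTER_CUBIC)
A=c(t,235,205,50,50,8);B=c(t,160,300,70,35,5.714);  # A 400x400, B 400x200
C=c(s,340,200,50,60,8)[:,:,:]  # 400x480
L=np.vstack([A,cv2.resize(B,(400,200))]); R=np.zeros((600,400,3),np.uint8);
D=c(t,380,270,60,85,7)[:595]; R[:595,:]=cv2.resize(D,(400,595))[:, :400]
cv2.imwrite("pics/c0.png",np.hstack([L,R]))
```

```text
(no output)
```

View pics/c0.png

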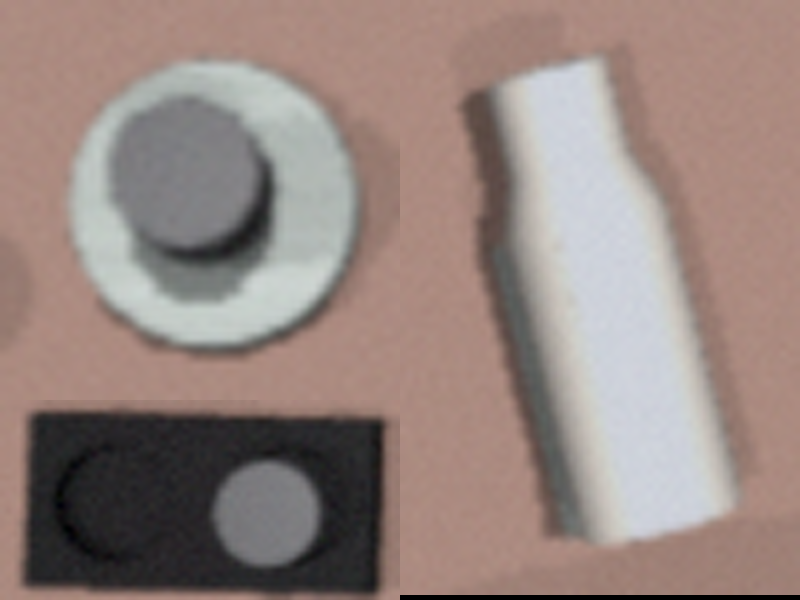

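Run:
```python
from h import *
mk=lambda n,f:None
t=grab("top");s=grab("scene")
def comp(d,x,y,fn,box):
    im=np.array(d["pixels"]); im=cv2.GaussianBlur(im,(3,3),0).astype(int)
    x0,y0,x1,y1=box; m=np.zeros(im.shape[:2],np.uint8); m[y0:y1,x0:x1]=fn(im)[y0:y1,x0:x1]
    n,l,st,c=cv2.connectedComponentsWithStats(m)
    k=l[y,x]; 
    if k==0: print("bg",im[y,x])
    return (l==k).astype(np.uint8),st[k],c[k]
im=np.array(t["pixels"]).astype(int)
for p in[(258,226),(275,235),(300,250),(207,320),(180,318),(410,320),(403,288)]: print(p,im[p[1],p[0]])
notpink=lambda i:(i[...,0]-i[...,2]<18).astype(np.uint8)
grey=lambda i:((i[...,0]-i[...,2]<18)&(i.sum(2)<450)&(i.sum(2)>300)).astype(np.uint8)
# cap top
m,st,c=comp(t,257,226,lambda i:((i[...,2]-i[...,1]>=-2)&(i.sum(2)>310)&(i.sum(2)<460)).astype(np.uint8),(240,210,275,240)); 
e=cv2.fitEllipse(cv2.findContours(m,0,1)[0][0]) ; print("cap",st,c,e,onz(t,*c,.111),onz(t,*e[0],.111))
m,st,c=comp(t,270,240,notpink,(238,205,286,255)); e=cv2.fitEllipse(cv2.convexHull(cv2.findContours(m,0,1)[0][0])); print("foot",st,e,onz(t,*e[0],.02))
dark=lambda i:(i.sum(2)<330).astype(np.uint8)
m,st,c=comp(t,207,320,lambda i:((i.sum(2)>250)&(i[...,0]-i[...,2]<18)).astype(np.uint8),(190,305,222,335)); print("pcap",st,onz(t,*c,.068))
m,st,c=comp(t,168,305,notpink,(155,290,240,345)); r=cv2.minAreaRect(cv2.findContours(m,0,1)[0][0]); 
print("rack",r); q=cv2.boxPoints(r); print(np.array([onz(t,*p,.026) for p in q]), onz(t,*r[0],.026))
m,st,c=comp(t,410,320,lambda i:(i.sum(2)>500).astype(np.uint8),(380,265,440,355)); 
ys,xs=np.nonzero(m); W=np.array([onz(t,x,y,.053) for x,y in zip(xs,ys)])[:,:2]
mu=W.mean(0); ev,v=np.linalg.eigh(np.cov((W-mu).T)); a=v[:,1]*np.sign(v[0,1]); 
for _ in range(3):
    al=(W-mu)@a; pe=(W-mu)@[-a[1],a[0]]; b=np.round(al/.004).astype(int); mid=[((b==k).sum(),k*.004,(pe[b==k].max()+pe[b==k].min())/2,np.ptp(pe[b==k])) for k in range(b.min()+2,b.max()-1)]
    mid=np.array(mid); k,c0=np.polyfit(mid[:,1],mid[:,2],1); a=a+k*np.array([-a[1],a[0]]); a/=np.linalg.norm(a); mu=mu+c0*np.array([-a[1],a[0]])
al=(W-mu)@a; print("bottle",mu,a,np.degrees(np.arctan2(a[1],a[0])),al.min(),al.max(),"ends",mu+a*al.min(),mu+a*al.max()); print(np.round(mid[:,[1,2,3]]*1000,1).tolist())
```

```text
(258, 226) [127 128 130]
(275, 235) [177 185 183]
(300, 250) [171 139 126]
(207, 320) [125 124 130]
(180, 318) [39 38 38]
(410, 320) [205 210 218]
(403, 288) [205 208 218]
cap [249 217  20  23 291] [257.32989691 226.19587629] ((257.4309387207031, 226.65895080566406), (17.57077407836914, 21.346555709838867), 16.72024917602539) [0.64855438 0.0927132  0.111     ] [0.6475398  0.09251174 0.111     ]
foot [ 244  212   36   37 1042] ((261.3678894042969, 230.22463989257812), (36.073280334472656, 36.298912048339844), 176.7400665283203) [0.64838319 0.092011   0.02      ]
pcap [198 311  18  18 258] [0.44726226 0.21386036 0.068     ]
rack ((195.2302703857422, 317.5187072753906), (61.85146713256836, 30.4515323638916), 1.4688007831573486)
[[0.41851453 0.31943128 0.026     ]
 [0.48813056 0.31710981 0.026     ]
 [0.48113514 0.17476221 0.026     ]
 [0.41154003 0.17754878 0.026     ]] [0.44977317 0.24721612 0.026     ]
bottle [ 0.44740034 -0.2462947 ] [0.97244117 0.23314837] 13.48250086021699 -0.07305367456632655 0.08141380092827769 ends [ 0.37635994 -0.26332705] [ 0.52657048 -0.2273132 ]
[[-64.0, -0.0, 44.3], [-60.0, 0.7, 44.9], [-56.0, -0.2, 44.3], [-52.0, 0.8, 44.3], [-48.0, -0.1, 44.9], [-44.0, 0.5, 44.3], [-40.0, -0.1, 44.3], [-36.0, 0.9, 44.3], [-32.0, 0.0, 44.9], [-28.0, -0.1, 42.8], [-24.0, 0.1, 44.4], [-20.0, -0.5, 44.4], [-16.0, 0.2, 45.0], [-12.0, -0.7, 44.4], [-8.0, 0.3, 44.4], [-4.0, -0.6, 45.0], [0.0, 0.1, 44.4], [4.0, -0.5, 44.4], [8.0, -0.6, 42.3], [12.0, -0.4, 45.0], [16.0, -0.5, 42.9], [20.0, -0.3, 44.5], [24.0, -0.9, 44.5], [28.0, -0.5, 44.5], [32.0, -0.0, 42.3], [36.0, -0.9, 41.7], [40.0, 0.0, 37.3], [44.0, 0.2, 35.8], [48.0, 0.1, 33.6], [52.0, 1.1, 32.4], [56.0, 0.2, 33.0], [60.0, 0.4, 31.4], [64.0, 0.3, 33.6], [68.0, 0.5, 30.8], [72.0, 0.4, 33.0]]
```

```bash
cat > ov.py <<'E'
from h import *
def bottle(o,a,z=.053):
    a=np.array(a)/np.linalg.norm(a); A=np.array([a[0],a[1],0]); P=np.array([-a[1],a[0],0]); C=np.array([o[0],o[1],z]); pts=[]
    for x in np.r_[np.linspace(-.075,.025,15),np.linspace(.043,.075,8)]:
        r=.028 if x<.03 else .021
        for th in np.linspace(0,2*np.pi,48): pts.append(C+A*x+r*(P*np.cos(th)+np.array([0,0,1])*np.sin(th)))
    return np.array(pts)
def circ(c,r): 
    th=np.linspace(0,2*np.pi,60); return np.c_[c[0]+r*np.cos(th),c[1]+r*np.sin(th),0*th+c[2]]
def crop(d,box,k,polys):
    x,y,w,h=box; i=cv2.resize(np.array(d["pixels"])[y:y+h,x:x+w,::-1],None,fx=k,fy=k,interpolation=cv2.INTER_CUBIC)
    for p,col in polys:
        q=((p-[x,y]+.5)*k-.5); cv2.polylines(i,[np.int32(q.round())],True,col,1)
    return i
hull=lambda p:cv2.convexHull(np.float32(p)).reshape(-1,2)
E
python3 - <<'E'
from ov import *
t=grab("top");s=grab("scene")
a=[.9724,.2331]; mu=np.array([.4474,-.2463]); n=np.array([-.2331,.9724]); ax=np.array(a)
f=lambda d,o:hull(proj(d,bottle(o,a)))
o1=mu+ax*.004; o2=o1+n*.006
I=[crop(d,b,6.5,[(f(d,o1),(0,0,255)),(f(d,o2),(0,255,0))]) for d,b in((t,(380,270,60,90)),(s,(165,235,75,60)))]
J=crop(t,(160,300,75,32),6.4,[(proj(t,circ(c,r)),col) for c,r,col in(((.451,.2835,.026),.023,(0,255,0)),((.4475,.2139,.068),.021,(0,255,0)))])
print([i.shape for i in I],J.shape)
K=np.zeros((600,800,3),np.uint8)
for im,(x,y) in((I[0],(0,0)),(I[1],(392,0)),(J,(312,392))):
    K[y:y+im.shape[0],x:x+im.shape[1]]=im[:600-y,:800-x]
cv2.imwrite("pics/o1.png",K)
E
```

```text
[(585, 390, 3), (390, 488, 3)] (205, 480, 3)
```

View pics/o1.png

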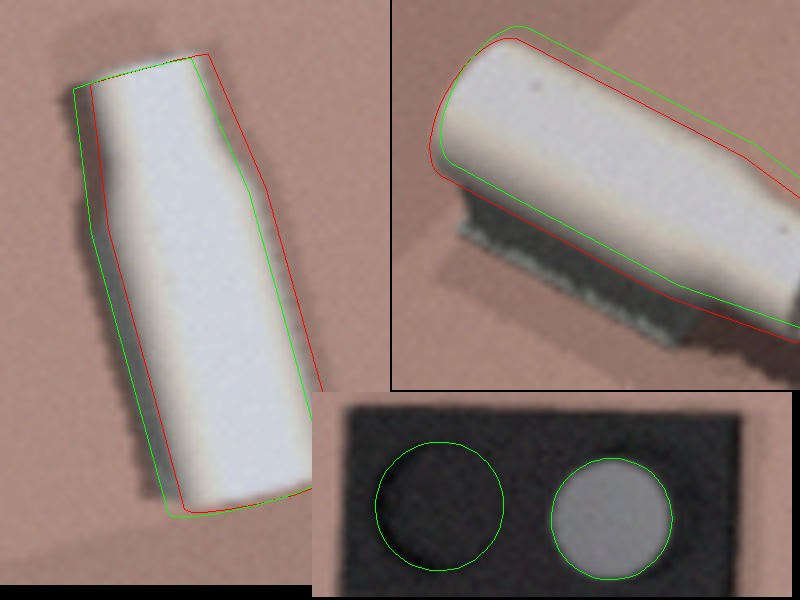

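The red outline (bottle found at 4 mm towards the mouth) and the green one bracket the bottle, so I take a midpoint of (0.4506, -0.2425) at 13.5°. The well circle and the parked cap fit well, and the free post is at (0.648, 0.0925). First move: above the cap, closing along the rack's x.

>>> {"op": "play_rows", "data": {
  "deltas": [632,-453,0,-1.115,-1,632,-453,0,-1.115,-1,632,-453,0,-1.115,-1,632,-453,0,-1.115,-1,632,-453,0,-1.115,-1,632,-453,0,-1.115,-1,632,-453,0,-1.115,-1,632,-453,0,-1.115,-1,632,-453,0,-1.115,-1,632,-453,0,-1.115,-1,632,-453,0,-1.115,-1,632,-453,0,-1.115,-1,632,-453,0,-1.115,-1,632,-453,0,-1.115,-1,632,-453,40,-1.115,-1,632,-453,80,-1.115,-1,632,-453,110,-1.115,-1,632,-453,110,-1.115,-1]
}}

```text
clock: 2.55
ee_pos: [0.6452, 0.0905, 0.1369]
tool_rot: [0.725, 0.689, -0.003, -0.002]
contact_force: [-0.6, -0.2, 0.4]
grip_width: 1.0
grasp_force: 0.0
```

>>> {"op": "play_rows", "data": {
  "deltas": [0,0,15,0,-1,0,0,30,0,-1,0,0,45,0,-1,0,0,45,0,-1,0,0,45,0,-1,0,0,45,0,-0.2,0,0,45,0,0.1,0,0,45,0,1,0,0,45,0,1,0,0,45,0,1,0,0,45,0,1,0,0,45,0,1]
}}

```text
clock: 4.05
ee_pos: [0.6491, 0.0922, 0.096]
tool_rot: [0.724, 0.69, 0.001, 0.0]
contact_force: [0.4, 0.2, 5.1]
grip_width: 0.474
grasp_force: 60.6
```

Run:
```python
from h import *
print({k:np.round(v,4) for k,v in observe().items()})
```

```text
{'clock': np.float64(4.05), 'qpos': array([0.0746, 0.535 , 1.6532, 0.    , 0.9519, 0.1236]), 'joint_vel': array([ 0.0002,  0.0012,  0.0014, -0.0002,  0.0012, -0.0003]), 'joint_torque': array([-6.65000e-02, -4.34163e+01, -2.14113e+01, -1.91000e-02,
        3.27000e-02,  6.00000e-04]), 'ee_pos': array([0.6491, 0.0922, 0.096 ]), 'tool_rot': array([7.242e-01, 6.896e-01, 6.000e-04, 5.000e-04]), 'contact_force': array([0.421 , 0.2307, 5.0822]), 'torque': array([ 0.0103,  0.0069, -0.0354]), 'grasp_force': np.float64(60.556), 'grip_width': np.float64(0.474)}
```

>>> {"op": "play_rows", "data": {
  "deltas": [0,0,-10,0,1,0,0,-30,0,1,0,0,-55,0,1,0,0,-80,0,1,0,0,-80,0,1,15,-17,-80,0,1,40,-46,-80,0,1,70,-80,-80,0,1,100,-114,-80,0,1,130,-149,-80,0,1,160,-183,-80,0,1,175,-200,-80,0,1,181,-207,-80,0,1,181,-207,-55,0,1,181,-207,-30,0,1,181,-207,-20,0,1,181,-207,-20,0,1,181,-207,-20,0,1]
}}

```text
clock: 6.3
ee_pos: [0.4513, 0.2832, 0.1161]
tool_rot: [0.724, 0.689, 0.001, 0.0]
contact_force: [-0.1, -0.6, -1.0]
grip_width: 0.474
grasp_force: 61.2
```

Run:
```python
from ov import *
o=observe(); p=o["ee_pos"]; print(p,o["grip_width"],o["contact_force"])
t=grab("top");s=grab("scene")
P=lambda d:[(proj(d,circ(c,r)),col) for c,r,col in(((.451,.2835,.026),.023,(0,255,0)),((p[0],p[1],p[2]-.045),.021,(0,0,255)),((p[0],p[1],p[2]+.015),.021,(255,0,0)))]
I=crop(t,(145,270,80,70),5,P(t));J=crop(s,(290,110,100,85),4,P(s))
cv2.imwrite("pics/o2.png",np.hstack([cv2.resize(I,(400,350)),cv2.resize(J,(400,340))[:340] if 0 else np.vstack([J,np.zeros((10,400,3),np.uint8)])]))
```

```text
[0.45133802 0.28321129 0.11605056] 0.47434587229743674 [-0.12781772 -0.58241406 -0.97695774]
```

View pics/o2.png

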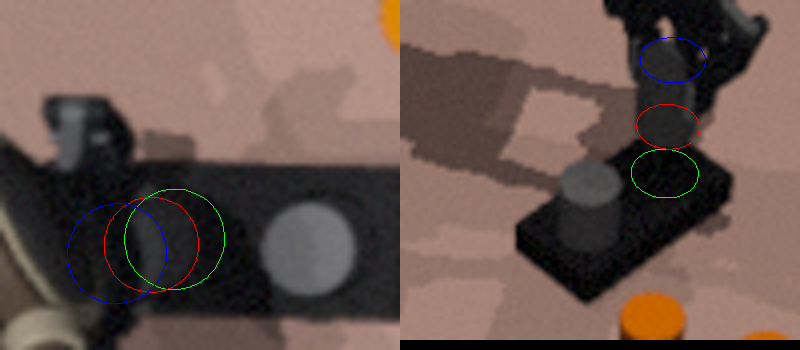

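>>> {"op": "play_rows", "data": {
  "deltas": [0,0,15,0,1,0,0,30,0,1,0,0,40,0,1,0,0,45,0,1,0,0,48,0,1,0,0,51,0,1,0,0,54,0,1,0,0,54,0,1]
}}

```text
clock: 7.4
ee_pos: [0.4505, 0.283, 0.0612]
tool_rot: [0.724, 0.69, -0.0, -0.0]
contact_force: [-0.1, 0.4, -1.3]
grip_width: 0.465
grasp_force: 61.3
```

Free entry: the cap's bottom is about 10 mm into the well with no force. Lower it the rest of the way.

>>> {"op": "play_rows", "data": {
  "deltas": [0,0,3,0,1,0,0,5,0,1,0,0,7,0,1,0,0,8,0,1,0,0,8,0,1]
}}

```text
clock: 8.02
ee_pos: [0.4506, 0.283, 0.0532]
tool_rot: [0.724, 0.69, -0.0, -0.0]
contact_force: [0.4, 0.6, -0.3]
grip_width: 0.474
grasp_force: 61.4
```

>>> {"op": "play_rows", "data": {
  "deltas": [0,0,1,0,1,0,0,2,0,1,0,0,2,0,1]
}}

```text
clock: 8.4
ee_pos: [0.4508, 0.2831, 0.053]
tool_rot: [0.724, 0.69, -0.0, -0.0]
contact_force: [-3.8, -2.4, 10.0]
grip_width: 0.47
grasp_force: 62.6
```

>>> {"op": "play_rows", "data": {
  "deltas": [0,0,0,0,0,0,0,0,0,-0.4,0,0,0,0,-0.8,0,0,0,0,-1,0,0,0,0,-1,0,0,-20,0,-1,0,0,-60,0,-1,0,0,-120,0,-1,0,0,-180,0,-1,0,0,-199,0,-1,-100,-5,-199,0.2,-1,-250,-12,-199,0.6,-1,-540,-26,-199,1.287,-1,-540,-26,-199,1.287,-1,-540,-26,-199,1.287,-1,-540,-26,-199,1.287,-1,-540,-26,-199,1.287,-1,-540,-26,-199,1.287,-1,-540,-26,-199,1.287,-1,-540,-26,-199,1.287,-1]
}}

```text
clock: 10.9
ee_pos: [0.3977, -0.2576, 0.2504]
tool_rot: [0.993, 0.115, 0.0, 0.0]
contact_force: [-1.2, 0.0, 0.1]
grip_width: 0.999
grasp_force: 0.0
```

Run:
```python
from ov import *
o=observe(); p=o["ee_pos"]; q=o["tool_rot"]; print(p,q,2*np.arctan2(q[1],q[0]),o["qpos"])
t=grab("top");s=grab("scene")
P=lambda d:[(proj(d,circ(c,r)),col) for c,r,col in(((.451,.2835,.068),.021,(0,255,0)),((.4475,.2139,.068),.021,(0,0,255)))]
B=lambda d:[(hull(proj(d,bottle((.4506,-.2425),[.9724,.2331]))),(0,0,255))]
r=lambda i:cv2.resize(i,(400,300))
cv2.imwrite("pics/o3.png",np.vstack([np.hstack([r(crop(t,(155,285,80,60),5,P(t))),r(crop(s,(310,130,80,60),5,P(s)))]),np.hstack([r(crop(t,(365,265,100,75),4,B(t))),r(crop(s,(150,220,100,75),4,B(s)))])]))
```

```text
[ 0.39774137 -0.2576331   0.25035222] [9.93377121e-01 1.14898885e-01 9.24040287e-05 3.64035098e-04] 0.23030643547679772 [-6.66463241e-01  1.16880575e-02  1.97805668e+00 -4.23301978e-04
  1.15120390e+00  6.74198974e-01]
```

View pics/o3.png

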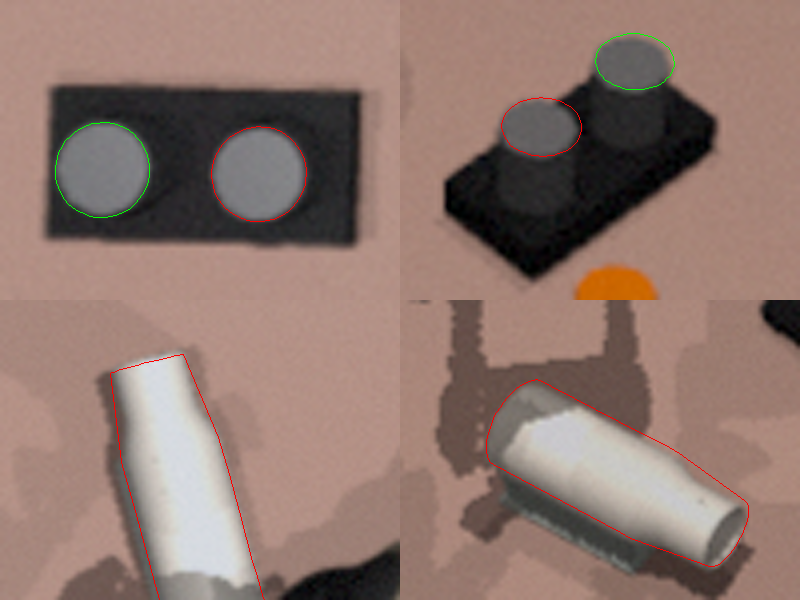

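The top crops show both caps upright and level in their wells. The bottom crops show the bottle outline matching at (0.4506, -0.2425) in both views. Now lower onto the bottle 22 mm from its base and close.

>>> {"op": "play_rows", "data": {
  "deltas": [0,0,40,0,-1,0,0,90,0,-1,0,0,140,0,-1,0,0,175,0,-1,0,0,190,0,-1,0,0,195,0,-1,0,0,195,0,-1,0,0,195,0,-0.5,0,0,195,0,-0.3,0,0,195,0,0,0,0,195,0,1,0,0,195,0,1,0,0,195,0,1,0,0,195,0,1]
}}

```text
clock: 12.75
ee_pos: [0.3997, -0.257, 0.0571]
tool_rot: [0.993, 0.117, 0.001, 0.002]
contact_force: [-1.1, -1.8, 5.5]
grip_width: 0.643
grasp_force: 62.0
```

>>> {"op": "play_rows", "data": {
  "deltas": [0,0,-10,0,1,0,0,-30,0,1,0,0,-60,0,1,0,0,-100,0,1,0,0,-140,0,1,0,0,-170,0,1,0,0,-180,0,1,0,0,-180,0,1,0,0,-180,0,1]
}}

```text
clock: 13.88
ee_pos: [0.3971, -0.2542, 0.2335]
tool_rot: [0.993, 0.117, -0.001, -0.001]
contact_force: [-0.0, -0.5, -1.5]
grip_width: 0.647
grasp_force: 63.6
```

Run:
```python
from ov import *
o=observe(); p=o["ee_pos"]; print(p,o["grip_width"],o["contact_force"],o["torque"])
t=grab("top");s=grab("scene")
r=lambda i:cv2.resize(i,(400,300))
cv2.imwrite("pics/o4.png",np.hstack([r(crop(t,(355,225,133,100),3,[])),r(crop(s,(120,150,133,100),3,[]))]))
```

```text
[ 0.39707789 -0.25418799  0.23353348] 0.6467124639106852 [-0.03281413 -0.51825948 -1.47530747] [-0.09160534  0.05412005 -0.02175246]
```

View pics/o4.png

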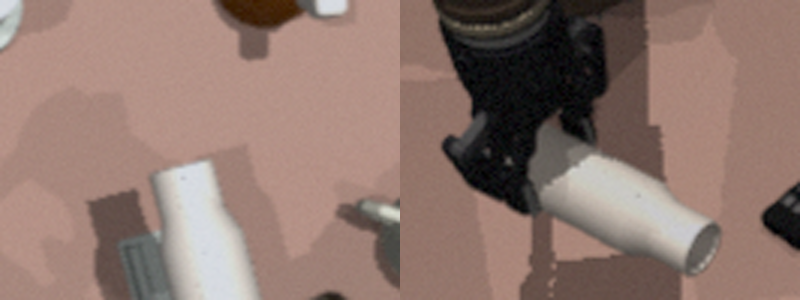

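The bottle is held but stays level, pivoting nowhere under its own weight. I'll see how grip force responds to a partial closure; contact is at about -0.29.

>>> {"op": "play_rows", "data": {
  "deltas": [0,0,0,0,0,0,0,0,0,-0.1,0,0,0,0,-0.15,0,0,0,0,-0.15]
}}

```text
clock: 14.48
ee_pos: [0.3982, -0.2551, 0.2353]
tool_rot: [0.993, 0.117, 0.0, 0.0]
contact_force: [-0.6, -0.1, -1.1]
grip_width: 0.638
grasp_force: 63.6
```

>>> {"op": "play_rows", "data": {
  "deltas": [0,0,0,0,-0.2,0,0,0,0,-0.23,0,0,0,0,-0.23,0,0,0,0,-0.23]
}}

```text
clock: 14.98
ee_pos: [0.3982, -0.2551, 0.2353]
tool_rot: [0.993, 0.117, 0.0, 0.0]
contact_force: [-0.3, 0.3, -0.7]
grip_width: 0.643
grasp_force: 63.6
```

Grip force is all or nothing, so instead of loosening I'll tip the bottle on the fixed pin. The pin catches the lower rim, and the bottle pivots in the pads as I advance. First stage in front of the post, tool x pointing radially.

>>> {"op": "play_rows", "data": {
  "deltas": [10,-20,0,0.02,1,35,-65,0,0.05,1,60,-115,0,0.07,1,85,-165,0,0.0946,1,110,-215,0,0.0946,1,135,-260,0,0.0946,1,148,-285,0,0.0946,1,153,-296,0,0.0946,1,153,-296,25,0.0946,1,153,-296,55,0.0946,1,153,-296,75,0.0946,1,153,-296,75,0.0946,1,153,-296,75,0.0946,1]
}}

```text
clock: 16.6
ee_pos: [0.4788, 0.0679, 0.1611]
tool_rot: [0.998, 0.07, 0.001, 0.0]
contact_force: [1.0, 0.6, -1.2]
grip_width: 0.644
grasp_force: 63.8
```

```bash
cat >> ov.py <<'E'
def held(p,th,phi,d=.022,dz=-.004,full=True):
    # bottle silhouettes for grip at p, yaw th, pitch phi (mouth down), grip d from base
    A=np.array([np.cos(th)*np.cos(phi),np.sin(th)*np.cos(phi),-np.sin(phi)]);P=np.array([-np.sin(th),np.cos(th),0]);U=np.cross(A,P)
    U=U if U[2]>0 else -U
    C=np.array(p)+A*(.075-d)+U*dz; pts=[]
    for x in np.r_[np.linspace(-.03 if full else .043,.025,10) if full else [],np.linspace(.043,.075,8)]:
        r=.028 if x<.03 else .021
        for a in np.linspace(0,2*np.pi,48): pts.append(C+A*x+r*(P*np.cos(a)+U*np.sin(a)))
    return np.array(pts)
def fitphi(d,p,th,box):
    i=cv2.GaussianBlur(np.array(d["pixels"]),(3,3),0).astype(int); x0,y0,x1,y1=box
    return i
E
python3 - <<'E'
from ov import *
o=observe(); p=o["ee_pos"]; q=o["tool_rot"]; th=2*np.arctan2(q[1],q[0]); print(p,th,o["grip_width"])
t=grab("top");s=grab("scene")
f=lambda d:[(hull(proj(d,held(p,th,a))),c) for a,c in((0,(0,0,255)),(.2,(0,255,0)))]+[(proj(d,circ((.648,.0925,.105),.013)),(255,0,0)),(proj(d,circ((.648,.0925,.025),.042)),(255,0,0))]
r=lambda i:cv2.resize(i,(400,300))
cv2.imwrite("pics/o5.png",np.hstack([r(crop(t,(225,190,100,75),4,f(t))),r(crop(s,(290,170,100,75),4,f(s)))]))
E
```

```text
[0.47875954 0.06793573 0.16105797] 0.13943340081860975 0.6439430025184139
```

View pics/o5.png

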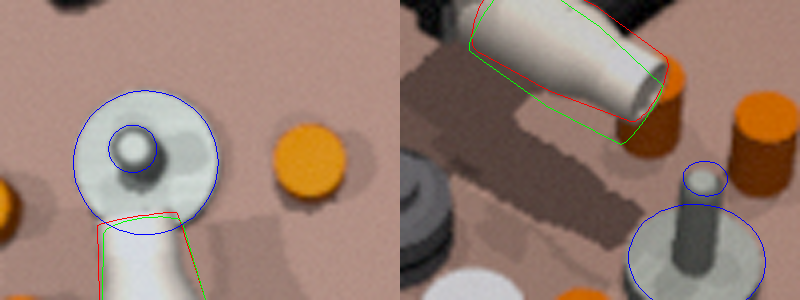

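The view shows the bottle level (matching the red zero-pitch outline) and lined up with the pin, whose tip is at scene (369,215). Now lower it so the rim's bottom is 8 mm below the pin tip, and advance to contact.

>>> {"op": "play_rows", "data": {
  "deltas": [0,0,20,0,1,0,0,39,0,1,0,0,39,0,1,12,0,39,0,1,24,0,39,0,1,28,0,39,0,1,32,0,39,0,1,35,0,39,0,1,35,0,39,0,1]
}}

```text
clock: 17.82
ee_pos: [0.5071, 0.0726, 0.1196]
tool_rot: [0.998, 0.07, -0.007, 0.0]
contact_force: [-12.1, -2.8, 3.5]
grip_width: 0.641
grasp_force: 64.3
```

>>> {"op": "play_rows", "data": {
  "deltas": [3,0,0,0,1,6,0,0,0,1,8,0,-3,0,1,8,0,-3,0,1]
}}

```text
clock: 18.32
ee_pos: [0.5078, 0.073, 0.1201]
tool_rot: [0.997, 0.07, -0.015, 0.001]
contact_force: [-20.1, -5.3, 4.8]
grip_width: 0.645
grasp_force: 64.5
```

```bash
cat > v.py <<'E'
from ov import *
import sys
# estimate pitch phi (and grip distance d) by IoU of the predicted neck+body hull vs white mask in the scene view
def fit():
    o=observe(); p=o["ee_pos"]; q=o["tool_rot"]; th=2*np.arctan2(q[1],q[0]); s=grab("scene"); t=grab("top")
    print(np.round(p,4),np.round(q,4),"w",round(float(o["grip_width"]),3),"F",np.round(o["contact_force"],1))
    im=cv2.GaussianBlur(np.array(s["pixels"]),(3,3),0).astype(int)
    white=((im.sum(2)>430)&(im[...,0]-im[...,2]<18)).astype(np.uint8)
    res=[]
    for d in(.018,.022,.026):
      for a in np.arange(-.2,1.75,.03):
        m=np.zeros_like(white); A=proj(s,held(p,th,a,d)); cv2.fillConvexPoly(m,np.int32(hull(A).round()),1)
        D=np.array([np.cos(th)*np.cos(a),np.sin(th)*np.cos(a),-np.sin(a)])
        x,y,w,h=cv2.boundingRect(np.int32(proj(s,held(p,th,0,d)))); 
        R=np.zeros_like(white); c=proj(s,[p])[0]; cv2.circle(R,tuple(np.int32(c)),95,1,-1)
        W=white*R; res.append(((m*W).sum()/((m|W).sum()),(m*W).sum()/m.sum(),a,d))
    res.sort(reverse=True); print("by IoU",np.round(res[:3],3).tolist()); res.sort(key=lambda r:-r[1]); print("by cover",np.round(res[:3],3).tolist())
    return s,t,p,th
def pic(name,phi,s,t,p,th):
    f=lambda d:[(hull(proj(d,held(p,th,phi))),(0,0,255))]+[(proj(d,circ((.648,.0925,.105),.013)),(255,0,0))]
    r=lambda i:cv2.resize(i,(400,300))
    cv2.imwrite("pics/"+name,np.hstack([r(crop(t,(225,190,100,75),4,f(t))),r(crop(s,(310,130,100,100),4,f(s))[:300] if 0 else crop(s,(290,150,120,90),4,f(s)))]))
E
python3 -c "
from v import *
r=fit(); pic('o6.png',.17,*r)"
```

```text
[0.5078 0.073  0.1201] [ 9.974e-01  7.010e-02 -1.540e-02  6.000e-04] w 0.645 F [-20.1  -5.3   4.8]
by IoU [[0.214, 0.358, -0.08, 0.026], [0.214, 0.356, -0.02, 0.018], [0.214, 0.356, -0.11, 0.022]]
by cover [[0.214, 0.358, -0.08, 0.026], [0.214, 0.356, -0.02, 0.018], [0.213, 0.356, 0.1, 0.026]]
```

View pics/o6.png

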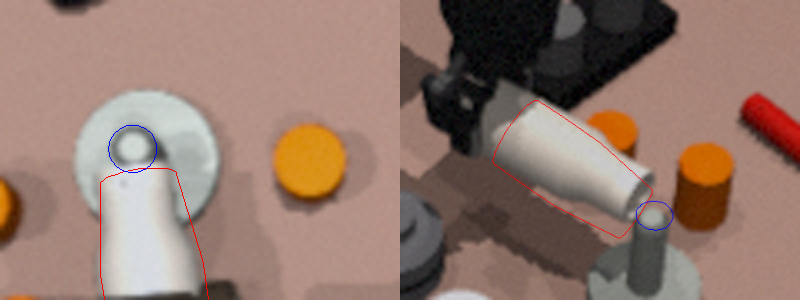

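The tool has deflected but the bottle is still level at 20 N. Push harder in steps; this is well below the wrist limit.

>>> {"op": "play_rows", "data": {
  "deltas": [4,0,0,0,1,8,0,-2,0,1,11,0,-3,0,1,14,0,-4,0,1,14,0,-4,0,1]
}}

```text
clock: 19.05
ee_pos: [0.5098, 0.0743, 0.1197]
tool_rot: [0.997, 0.07, -0.03, 0.001]
contact_force: [-38.1, -6.0, 7.8]
grip_width: 0.644
grasp_force: 65.5
```

Run:
```python
from v import *
o=observe(); print(np.round(o["ee_pos"],4),np.round(o["tool_rot"],4),np.round(o["contact_force"],1),np.round(o["torque"],2),np.round(o["qpos"],3),o["joint_torque"].round(1))
p=o["ee_pos"]; q=o["tool_rot"]; th=2*np.arctan2(q[1],q[0]); s=grab("scene"); cv2.imwrite("pics/raw7.png",np.array(s["pixels"])[:,:,::-1])
i=np.array(s["pixels"])[150:240,290:400].astype(int); w=(i.sum(2)>330)&(i[...,0]-i[...,2]<18)
# mouth: white pixels right-most extents
m=w.astype(np.uint8); n,l,st,c=cv2.connectedComponentsWithStats(m); k=1+np.argmax(st[1:,4]); print(st[k]+np.array([290,150,0,0,0]))
for a in(-.1,0,.1,.2,.3):
    print(a,np.round(proj(s,held(p,th,a,full=False)).reshape(-1,2).max(0)),np.round(proj(s,held(p,th,a,full=False)).min(0)))
```

```text
[0.5098 0.0743 0.1197] [ 9.971e-01  7.030e-02 -2.950e-02  6.000e-04] [-38.1  -6.    7.8] [-0.87  5.57 -0.13] [ 0.061  0.3    1.945 -0.002  0.956  1.492] [  0.2 -39.1 -44.2   0.7 -10.9  -0.2]
[321 179  44  35 486]
-0.1 [368. 214.] [346. 192.]
0 [367. 217.] [346. 195.]
0.1 [367. 219.] [345. 197.]
0.2 [366. 222.] [344. 200.]
0.3 [365. 224.] [343. 202.]
```

At 38 N there is still no slip about the pads. Raising the gripper while pressed against the pin gives friction at the rim a 128 mm lever, so I'll follow the arc about the rim contact.

>>> {"op": "play_rows", "data": {
  "deltas": [0,0,-4,0,1,0,0,-8,0,1,1,0,-12,0,1,2,0,-16,0,1,4,0,-20,0,1,4,0,-20,0,1]
}}

```text
clock: 19.85
ee_pos: [0.5179, 0.0746, 0.1413]
tool_rot: [0.997, 0.07, -0.025, 0.001]
contact_force: [-32.2, -6.0, 7.8]
grip_width: 0.644
grasp_force: 65.1
```

Run:
```python
from v import *
o=observe(); p=o["ee_pos"]; q=o["tool_rot"]; th=2*np.arctan2(q[1],q[0]); s=grab("scene");t=grab("top")
print(np.round(p,4),np.round(q,4),np.round(o["contact_force"],1))
pic("o7.png",.17,s,t,p,th)
```

```text
[0.5179 0.0746 0.1413] [ 0.9972  0.0702 -0.0253  0.0011] [-32.2  -6.    7.8]
```

View pics/o7.png

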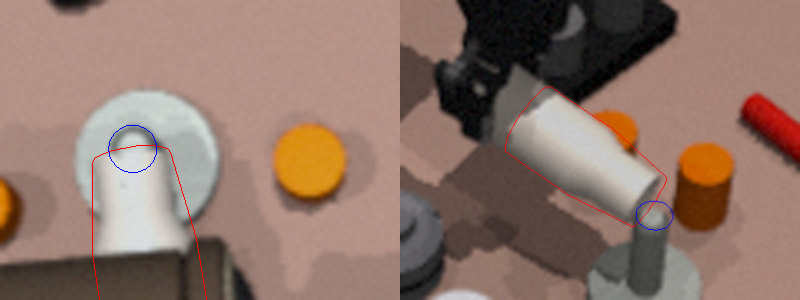

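The mouth has stayed at the pin tip (scene (364,215)) while the gripper rose and advanced, so the bottle is turning about the rim, now roughly 13–15° mouth-down. Continue along the arc.

>>> {"op": "play_rows", "data": {
  "deltas": [3,0,-7,0,1,6,0,-14,0,1,9,0,-20,0,1,12,0,-26,0,1,16,0,-31,0,1,20,0,-36,0,1,20,0,-36,0,1]
}}

```text
clock: 20.82
ee_pos: [0.5511, 0.0787, 0.1829]
tool_rot: [0.997, 0.07, -0.01, 0.001]
contact_force: [-14.8, -3.6, 6.3]
grip_width: 0.642
grasp_force: 64.8
```

```bash
cat > w.py <<'E'
from ov import *
# pitch by top-view + scene-view neck silhouette: report bottle blob in both views vs model extents
def run():
    o=observe(); p=o["ee_pos"]; q=o["tool_rot"]; th=2*np.arctan2(q[1],q[0]); s=grab("scene")
    print(np.round(p,4),np.round(q,4),"F",np.round(o["contact_force"],1),"w",round(float(o["grip_width"]),3))
    i=cv2.GaussianBlur(np.array(s["pixels"]),(3,3),0).astype(int); W=((i.sum(2)>400)&(i[...,0]-i[...,2]<24)).astype(np.uint8)
    best=[]
    for a in np.arange(-.1,1.75,.04):
        for d in(.022,):
            pts=held(p,th,a,d,dz=-.003); n=len(pts)*8//18
            m=np.zeros_like(W); h=hull(proj(s,pts)); cv2.fillConvexPoly(m,np.int32(h.round()),1)
            # ring just outside the silhouette should not be white
            ring=cv2.dilate(m,np.ones((9,9),np.uint8))-cv2.dilate(m,np.ones((3,3),np.uint8))
            best.append((W[m>0].mean()-W[ring>0].mean(),W[m>0].mean(),W[ring>0].mean(),a))
    best.sort(reverse=True); print(np.round(best[:4],2).tolist())
if __name__=="__main__": run()
E
python3 w.py
```

```text
[0.5511 0.0787 0.1829] [ 9.975e-01  7.020e-02 -9.600e-03  7.000e-04] F [-14.8  -3.6   6.3] w 0.642
[[0.57, 0.57, 0.0, 0.66], [0.56, 0.56, 0.0, 0.62], [0.56, 0.56, 0.0, 0.58], [0.56, 0.56, 0.0, 0.74]]
```

About 38–40° now, as the geometry predicts, with force falling. Carry on along the arc.

>>> {"op": "play_rows", "data": {
  "deltas": [6,0,-5,0,1,13,0,-10,0,1,20,0,-14,0,1,28,0,-18,0,1,36,0,-22,0,1,45,0,-25,0,1,55,0,-28,0,1,65,0,-30,0,1,65,0,-30,0,1]
}}

```text
clock: 22.0
ee_pos: [0.6226, 0.0884, 0.2162]
tool_rot: [0.998, 0.07, -0.001, 0.0]
contact_force: [-5.2, -1.3, 7.4]
grip_width: 0.639
grasp_force: 62.6
```

```bash
python3 w.py
```

```text
[0.6226 0.0884 0.2162] [ 9.975e-01  7.020e-02 -8.000e-04  5.000e-04] F [-5.2 -1.3  7.4] w 0.639
[[0.0, 0.0, 0.0, 1.74], [0.0, 0.0, 0.0, 1.7], [0.0, 0.0, 0.0, 1.66], [0.0, 0.0, 0.0, 1.62]]
```

>>> {"op": "play_rows", "data": {
  "deltas": [8,0,0,0,1,16,0,0,0,1,24,0,0,0,1,30,0,0,0,1,32,0,0,0,1,32,0,0,0,1]
}}

```text
clock: 22.8
ee_pos: [0.6538, 0.0931, 0.215]
tool_rot: [0.998, 0.07, -0.001, 0.0]
contact_force: [-3.5, -0.7, 5.5]
grip_width: 0.639
grasp_force: 56.6
```

Run:
```python
from ov import *
o=observe(); p=o["ee_pos"]; q=o["tool_rot"]; th=2*np.arctan2(q[1],q[0]); print(np.round(p,4),np.round(q,4),np.round(o["contact_force"],1))
for n in("scene","top"):
    d=grab(n); i=cv2.GaussianBlur(np.array(d["pixels"]),(3,3),0).astype(int)
    if n=="scene":
        # sample rows along neck: print the class string across columns
        for z in(.185,.175,.16,.15,.14,.13,.12,.11,.10,.09,.08):
            c=proj(d,[[p[0],p[1],z]])[0]; v=int(round(c[1])); u=int(round(c[0]))
            print(z,u,v,' '.join(f"{i[v,x].sum()//10}{'p' if i[v,x,0]-i[v,x,2]>22 else ''}" for x in range(u-22,u+23,2)))
```

```text
[0.6538 0.0931 0.215 ] [ 9.975e-01  7.010e-02 -1.000e-03  2.000e-04] [-3.5 -0.7  5.5]
0.185 370 193 26p 29p 29p 27p 23 16 4 3 5 14 18 25 26 26 25 26p 33p 34p 36p 40p 42p 42p 42p
0.175 370 196 13p 15p 17p 20p 23 18 6 3 5 15 19 26 26 25 25 26p 30p 31p 30p 31p 35p 41p 42p
0.16 370 200 13p 14p 14p 18p 23 25 25 24 22 23 26 26 26 26 25 23p 20p 25p 30p 30p 31p 37p 43p
0.15 369 203 13p 13p 14p 15p 21p 24 25 26 25 26 27 29 27 27 25 24 21p 18p 20p 27p 24p 28p 42p
0.14 369 206 14p 15p 14p 14p 18p 24 25 25 26 26 28 30 30 29 28 23p 15p 14p 13p 14p 14p 30p 42p
0.13 369 209 31p 25p 21p 18p 15p 22 24 25 26 26 28 29 29 29 26 16p 13p 13p 13p 14p 16p 34p 42p
0.12 368 211 34p 34p 32p 24p 17 20 22 24 25 26 27 29 28 28 26 17p 13p 13p 13p 13p 14p 26p 39p
0.11 368 214 36p 30p 19p 20p 21p 22p 22 23 24 25 25 26 25 25 23 17p 13p 13p 13p 13p 15p 31p 39p
0.1 368 217 30p 22p 22p 21p 21p 22p 22 23 25 25 26 26 25 25 25 17p 12p 13p 14p 17p 29p 38p 38p
0.09 367 219 25p 22p 22p 22p 22p 21p 21p 23 24 25 25 26 26 28 28 21p 15p 14p 16p 22p 36p 38p 39p
0.08 367 222 21p 22p 22p 22p 22p 22 24 20 21 24 26 28 29 27 20 16 18 24p 30p 38p 39p 39p 39p
```

The silhouette rows show the bottle vertical, centred within about 1 px, with the mouth about 18 mm over the pin. Back off 3 mm to centre it and lower most of the way.

>>> {"op": "play_rows", "data": {
  "deltas": [-3,0,0,0,1,-3,0,5,0,1,-3,0,12,0,1,-3,0,20,0,1,-3,0,28,0,1,-3,0,36,0,1,-3,0,43,0,1,-3,0,50,0,1,-3,0,50,0,1]
}}

```text
clock: 24.02
ee_pos: [0.6508, 0.0928, 0.1632]
tool_rot: [0.998, 0.07, -0.001, -0.0]
contact_force: [-2.1, -0.8, -2.6]
grip_width: 0.64
grasp_force: 58.1
```

>>> {"op": "play_rows", "data": {
  "deltas": [0,0,3,0,1,0,0,6,0,1,0,0,9,0,1,0,0,11,0,1,0,0,13,0,1,0,0,13,0,1]
}}

```text
clock: 24.78
ee_pos: [0.6513, 0.0928, 0.1509]
tool_rot: [0.998, 0.07, -0.0, 0.0]
contact_force: [-1.8, -1.4, -1.6]
grip_width: 0.638
grasp_force: 58.5
```

>>> {"op": "play_rows", "data": {
  "deltas": [0,0,1,0,1,0,0,2,0,1,0,0,3,0,1,0,0,4,0,1,0,0,4,0,1]
}}

```text
clock: 25.4
ee_pos: [0.6514, 0.0928, 0.1471]
tool_rot: [0.998, 0.07, -0.0, -0.0]
contact_force: [-1.5, -0.6, -1.0]
grip_width: 0.64
grasp_force: 58.5
```

>>> {"op": "play_rows", "data": {
  "deltas": [0,0,1,0,1,0,0,2,0,1,0,0,3,0,1,0,0,4,0,1,0,0,4,0,1]
}}

```text
clock: 26.02
ee_pos: [0.6515, 0.0929, 0.1435]
tool_rot: [0.998, 0.07, 0.0, -0.0]
contact_force: [-2.3, -1.9, 1.0]
grip_width: 0.633
grasp_force: 58.5
```

>>> {"op": "play_rows", "data": {
  "deltas": [0,0,1,0,1,0,0,2,0,1,0,0,3,0,1,0,0,3,0,1]
}}

```text
clock: 26.52
ee_pos: [0.6527, 0.0931, 0.1432]
tool_rot: [0.998, 0.07, 0.001, -0.0]
contact_force: [-3.7, -1.5, 9.8]
grip_width: 0.636
grasp_force: 59.1
```

Run:
```python
from ov import *
o=observe(); p=o["ee_pos"]; print(np.round(p,4),np.round(o["contact_force"],1))
d=grab("scene"); i=cv2.GaussianBlur(np.array(d["pixels"]),(3,3),0).astype(int)
for z in np.arange(.10,.0,-.006):
    c=proj(d,[[.648,.0925,z]])[0]; v=int(round(c[1])); u=int(round(c[0]))
    print(round(z,3),u,v,' '.join(f"{i[v,x].sum()//10}{'p' if i[v,x,0]-i[v,x,2]>22 else ''}" for x in range(u-24,u+25,2)))
```

```text
[0.6527 0.0931 0.1432] [-3.7 -1.5  9.8]
0.1 366 215 39p 39p 38p 37p 28p 22 23 15 3 3 6 15 21 26 26 26 25 20p 13p 13p 13p 14p 17p 34p 39p
0.094 366 217 39p 39p 38p 30p 22p 22 23 21 11 5 7 17 22 26 26 25 25 20p 13p 13p 13p 17p 29p 38p 39p
0.088 365 219 39p 38p 33p 25p 21p 21p 22 24 24 21 17 20 24 26 26 26 25 24 17p 15p 16p 25p 36p 39p 39p
0.082 365 220 39p 36p 26p 22p 22p 22p 22 24 25 25 24 24 26 27 27 27 25 24 17p 16p 17p 29p 38p 39p 39p
0.076 365 222 38p 29p 22p 22p 22p 22p 22 24 25 25 26 26 27 28 29 28 25 23 17 18 19p 32p 39p 39p 39p
0.07 365 223 35p 25p 22p 21p 21p 22p 22 24 25 25 26 26 28 29 29 29 27 24 18 22p 25p 36p 38p 38p 39p
0.064 365 225 25p 22p 22p 21p 22p 24 25 24 25 25 26 27 28 30 30 29 28 24 24p 36p 37p 39p 39p 39p 38p
0.058 365 226 23p 22p 22p 21p 23 25 25 24 25 25 26 27 28 29 30 29 28 25 28p 38p 39p 39p 39p 39p 38p
0.052 364 228 25p 24p 22p 22p 24 25 26 26 25 25 25 26 28 29 29 29 27 26 28 38p 39p 39p 39p 38p 39p
0.046 364 229 26p 25p 24p 23p 25 26 26 26 24 24 25 26 28 29 29 28 26 26 29 39p 38p 39p 39p 38p 39p
0.04 364 231 26p 26p 25p 25 26 26 24 22 22 23 25 26 27 28 26 25 24 25 34 43 39p 39p 39p 38p 39p
0.034 364 232 26p 26p 25p 27 28 25 22 21 21 23 24 25 26 26 25 25 24 26 36 44 39p 39p 39p 39p 39p
0.028 364 233 25p 26p 26p 27 29 24 21 20 21 23 24 25 26 25 25 25 24 29 39 44 39p 39p 39p 39p 40p
0.022 364 235 26p 26p 26p 26 25 24 22 21 21 24 25 25 26 26 26 26 28 38 44 44 41p 39p 39p 38p 39p
0.016 364 236 26p 26p 26p 23 24 24 23 22 21 24 25 25 26 26 26 27 31 42 44 43 40p 39p 39p 39p 39p
0.01 363 238 26p 25p 25p 21 22 24 24 24 23 23 25 25 26 27 27 28 33 43 44 44 41 39p 38p 39p 39p
0.004 363 239 26p 25p 24p 20 20 24 24 24 23 23 24 25 26 27 28 30 38 44 44 43 40 38p 39p 39p 39p
```

Run:
```python
from ov import *
d=grab("scene"); i=cv2.GaussianBlur(np.array(d["pixels"]),(3,3),0).astype(int)
for z in(.025,.03,.035,.045): print(z,np.round(proj(d,circ((.648,.0925,z),.021)).max(0),1),np.round(proj(d,circ((.648,.0925,z),.021)).min(0),1))
print("foot",proj(d,circ((.648,.0925,.025),.042)).max(0),proj(d,circ((.648,.0925,.0),.042)).max(0))
for u in(356,360,364,368): print(u,[int(i[v,u].sum()//10) for v in range(228,264)])
```

```text
0.025 [372.3 241.1] [355.2 227.3]
0.03 [372.5 240. ] [355.3 226.1]
0.035 [372.6 238.8] [355.4 224.9]
0.045 [372.9 236.3] [355.6 222.5]
foot [380.90157956 248.23900958] [380.05037833 254.03334066]
356 [25, 24, 22, 21, 21, 21, 21, 21, 22, 22, 22, 23, 23, 23, 25, 31, 36, 34, 32, 29, 24, 20, 20, 20, 22, 28, 34, 37, 38, 38, 38, 38, 38, 38, 38, 38]
360 [25, 25, 25, 25, 25, 24, 24, 24, 25, 25, 25, 25, 24, 26, 33, 39, 42, 43, 43, 42, 36, 26, 21, 20, 20, 22, 28, 34, 37, 39, 40, 40, 40, 40, 39, 38]
364 [28, 28, 28, 27, 26, 26, 26, 26, 26, 26, 26, 26, 28, 32, 37, 39, 40, 42, 43, 43, 40, 32, 24, 21, 21, 21, 26, 33, 39, 42, 43, 43, 43, 43, 43, 43]
368 [29, 29, 28, 26, 25, 25, 26, 26, 26, 26, 28, 29, 29, 32, 37, 40, 40, 42, 43, 43, 36, 25, 20, 20, 21, 24, 29, 35, 39, 40, 39, 39, 39, 39, 39, 39]
```

The neck-to-foot transition is at scene v≈241, against 241.1 predicted for a seated rim, with 10 N of contact. Release gently and retreat straight up.

>>> {"op": "play_rows", "data": {
  "deltas": [0,0,-2,0,1,0,0,-2,0,-0.25,0,0,-2,0,-0.33,0,0,-2,0,-0.4,0,0,-2,0,-0.5,0,0,-2,0,-0.7,0,0,-2,0,-1,0,0,-2,0,-1,0,0,-2,0,-1,0,0,-15,0,-1,0,0,-40,0,-1,0,0,-80,0,-1,0,0,-120,0,-1,0,0,-150,0,-1,-60,0,-150,0,-1,-120,0,-150,0,-1,-180,0,-150,0,-1,-240,0,-150,0,-1,-250,0,-150,0,-1,-250,0,-150,0,-1]
}}

```text
clock: 29.12
ee_pos: [0.4044, 0.0579, 0.2917]
tool_rot: [0.998, 0.07, 0.002, 0.0]
contact_force: [0.2, 0.1, 0.1]
grip_width: 1.002
grasp_force: 0.0
```

Run:
```python
from ov import *
o=observe(); print(np.round(o["ee_pos"],4),np.round(o["contact_force"],1),o["grip_width"],o["clock"])
for n in("top","scene"):
    d=grab(n,n+"_end.png"); i=cv2.GaussianBlur(np.array(d["pixels"]),(3,3),0).astype(int)
    for nm,c in(("free",(.648,.0925)),):
        if n=="top":
            q=proj(d,circ((*c,.175),.028)); u,v=np.int32(q.mean(0).round()); print("pred base",q.min(0),q.max(0))
            W=((i.sum(2)>480)&(i[...,0]-i[...,2]<18)).astype(np.uint8)
            for y in range(v-16,v+17,2): print(y,''.join(f"{i[y,x].sum()//10:3d}" for x in range(u-18,u+19,2)))
        else:
            for z in(.17,.15,.13,.11,.09,.075,.065,.05,.035):
                r=.028 if z>.07 else .021; q=proj(d,circ((*c,z),r)); v=int(round(proj(d,[[*c,z]])[0][1])); print(z,np.round([q[:,0].min(),q[:,0].max()],1),v,[(x,int(i[v,x].sum()//10),int(i[v,x,0]-i[v,x,2])) for x in range(int(q[:,0].min())-4,int(q[:,0].min())+5,2)],[(x,int(i[v,x].sum()//10),int(i[v,x,0]-i[v,x,2])) for x in range(int(q[:,0].max())-4,int(q[:,0].max())+5,2)])
```

```text
[0.4044 0.0579 0.2917] [0.2 0.1 0.1] 1.0016427505548222 29.125
pred base [240.84959596 209.76978427] [268.07435743 236.86595287]
207  45 45 45 44 43 42 42 43 43 43 43 43 42 42 43 45 45 45 45
209  45 45 45 44 42 43 50 56 59 60 58 54 48 43 42 44 45 45 45
211  45 45 45 44 46 57 63 65 65 65 65 65 62 53 44 43 44 45 45
213  45 45 45 48 58 64 64 65 65 65 65 65 65 63 57 49 46 43 44
215  45 45 46 55 64 65 65 65 65 65 65 65 65 65 64 56 54 49 42
217  45 45 47 61 65 65 65 65 65 65 65 65 65 65 65 56 49 53 51
219  45 45 50 63 65 65 65 65 65 65 65 65 65 65 65 59 42 52 55
221  45 45 53 63 65 65 65 65 65 65 65 65 65 65 65 60 36 46 55
223  44 45 51 63 65 65 65 65 65 65 65 65 64 65 65 60 34 37 53
225  44 45 48 62 65 65 65 65 65 65 65 65 65 65 64 55 29 33 52
227  45 45 47 59 64 65 65 65 65 65 65 65 65 65 63 46 26 31 52
229  45 45 45 52 63 65 65 65 65 65 65 65 65 64 56 32 24 31 51
231  45 45 45 46 56 63 65 65 65 65 65 65 64 58 38 24 24 33 52
233  44 45 45 45 53 55 56 62 64 64 63 61 51 34 25 24 25 35 53
235  41 44 45 44 47 42 37 41 44 45 42 34 28 24 24 25 29 43 55
237  40 43 45 45 45 42 36 35 30 27 26 24 
[... 942 characters left out ...]
381, 16, 80)]
0.075 [353.3 376.8] 222 [(349, 41, 44), (351, 41, 44), (353, 37, 37), (355, 25, 13), (357, 23, 8)] [(372, 26, 11), (374, 25, 11), (376, 25, 11), (378, 32, 32), (380, 36, 41)]
0.065 [356.1 373.6] 224 [(352, 42, 29), (354, 29, 11), (356, 23, 10), (358, 24, 9), (360, 24, 10)] [(369, 26, 11), (371, 26, 11), (373, 25, 10), (375, 25, 10), (377, 30, 26)]
0.05 [355.7 373.1] 228 [(351, 36, 4), (353, 28, 3), (355, 27, 3), (357, 23, 9), (359, 24, 10)] [(369, 26, 11), (371, 26, 10), (373, 26, 10), (375, 32, 9), (377, 41, 25)]
0.035 [355.4 372.6] 232 [(351, 40, 5), (353, 27, 3), (355, 23, 3), (357, 22, 7), (359, 22, 8)] [(368, 25, 10), (370, 24, 9), (372, 23, 8), (374, 32, 4), (376, 43, 4)]
```

The bottle stands upright at the seated height: the base disc is the predicted size and the edges are parallel over its full height. The caps were checked earlier and the gripper is clear, so I'm handing in.

```bash
python3 -c "
from workcell import ctrl
print(ctrl.close_job())"
```

```text
the job is handed in; nothing more can be done
None
```

The job is handed in at about 29 s of the 64 s allowed: the cap is fully down in the empty well, and the bottle is upside down on the free post with its rim on the foot. I did not run a final check that the bystander objects were undisturbed, but the arm never came close to them.

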